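# Fetch the tea glass from the latched display case and stand it under the samovar spout

### The job

Give the latch knob on the sloping glass lid of the display case a quarter turn clockwise, raise the lid well up (at least two thirds of the way) and leave it standing open. Take out the tea glass in its steel holder and stand it upright on the samovar's tray with the middle of the glass under the spout, and let go. Never tip the tea glass over, and do not upset or shove the other things on the table and in the case.

Things in the scene. Friction and masses are not known exactly. Their poses are not given: they have to be found in the camera images.
- case: Fixed display case, oak and glass, 230 mm deep (x), 320 wide (y). Origin: centre of its underside; -x is its low front, roughly facing the robot; z up. Front rail 12 mm thick, 70 high; back 214 high; side walls 12 thick, sloping between; inside floor 14 above the table. The lid covers the top, slopes 32 degrees down to the front; its outer face is 14 mm above the wall tops, square to the slope.
- lid (a joint): Lid angle (rad): 0 shut, 1.4 fully raised (stop). Turns about the line through point lid_hinge along the case's y; the front edge swings up and back. A stiff hinge (1 N m) keeps it where left; lid 0.45 kg, so lifting by the knob takes some 7 N. 277 mm from hinge to front edge. Raised, it roofs the back of the case: the inside is reached from the front, at a slant.
- lid_hinge (a point): Middle of the hinge line, at the top of the case's back wall (case frame x +115, y 0, z 214 mm). Its x axis points up the slope, z out of the lid; it turns with the lid.
- latch (a joint): Cam latch angle (rad): 0 latched, 1.571 open (stop); grows clockwise as seen from outside the lid. A cam tongue behind the front rail holds the lid shut until about 1.0. Turning takes 0.06 N m; it stays where left.
- latch_grip (a point): Grip point of the brass wing knob, on the knob's axis 25 mm above the lid's outer face. The axis is square to the lid, mid-width, 230 mm down the slope from the hinge. The wing is a bar 44 mm long, 11 thick, 10 to 36 mm above the lid's face, on a 14 mm neck. At joint 0 the bar lies along the case's y, at 1.571 up and down the slope. The point's z axis points out of the lid, y along the bar.
- tea_glass: To fetch: glass in a steel holder, one piece, 0.3 kg, open on top, in the left or right half of the case. Origin: centre of its underside, z up. Foot 68 mm across, 6 high; steel cylinder 62 across up to 62 mm (bead 65 across at 54 to 62); clear glass 58 across up to the rim at 90. Loop handle of 8 mm bar on its +x side (towards the case's back), reaching 62 mm from the axis, 12 to 60 mm high.
- cream_jug: Bystander in the case: white porcelain cream jug, 56 mm across, 72 mm high, small handle on +x reaching 45 mm from the axis. Origin at the centre of its underside. It stands in the other half of the case.
- sugar_bowl: Bystander in the case: lidded porcelain sugar bowl, 62 mm across, 70 mm high, near the back in the middle. Origin at the centre of its underside.
- samovar: Samovar on a metal tray, one immovable body. Origin under the tray's centre, -x its front (tap side, roughly facing the robot), z up. Tray 320 (x) by 220 mm (y), top face 6 mm above the table, lip to 12. Urn axis at x +95: foot 110 square, narrow waist, urn 194 across at 255 height, 356 high; side handles to 131 either side. Tap reaches forward at 190 height; its key is 233 high at x -10.
- spout (a point): Mouth of the tap's spout, pointing straight down, 14 mm across: samovar frame x -45, y 0, z 165 mm. The tea glass on the tray passes under it with 69 mm to spare.
- teapot: Bystander: white porcelain teapot, 124 mm across, 131 mm high, spout reaching 110 mm from the axis on +y, handle 100 mm on -y. Origin at the centre of its underside.
- cup_a: Bystander: bare faceted glass cup without holder, 69 mm across the rim, 95 mm high, standing between case and samovar nearer the robot. Origin at the centre of its underside.
- cup_b: Bystander: a second glass cup like cup_a, farther from the robot.
- jam_jar: Bystander: jar with a steel cap, 68 mm across, 95 mm high. Origin at the centre of its underside.
- saucer: Bystander: white saucer, 124 mm across, 18 mm high. Origin at the centre of its underside.
- tea_tin: Bystander: round metal tea tin, 76 mm across, 100 mm high. Origin at the centre of its underside.

How it is judged:
By the outcome, as a careful person would: the job done as asked, in the order asked, and still so for the second after the job is handed in, with the robot touching nothing.
It also fails if it takes over 64 s, if anything falls off the work surface, if the arm or the gripper's body presses on something with over 40 N, if the wrist force passes 120 N, or if a joint passes its speed limit or range.

### The arm

A 7-joint arm with a two-finger parallel gripper is mounted at the origin on the work surface. World frame = base frame: x ahead of the robot, y to its left, z up, the work surface at z = 0. Lengths are in m, angles in rad, forces in N, time in s.
With the tool pointing down it reaches from about 0.425 to 0.875 m from the base axis. Payload 4.7 kg.
Tool frame: the origin (TCP) lies at the very end of the fingers, on their centre line; the grasp point (between the pads) lies 19 mm behind it; z points along the fingers, y is the line along which they close (so a half turn about z gives the same grasp; the last joint's range is limited). The gripper opens to 85 mm and grips with 20 to 120 N. Pads are 22 mm wide; open, the fingers measure 114 mm over their backs; the gripper's body (76 mm by 85 mm) begins 54 mm behind the grasp point. The pads swing forward as they close: fully open they stand 13 mm farther back than shut.
Start: joints at [1.236, 0.321, -0.07, 1.45, 0.023, 1.371, -0.057], TCP at [0.222, -0.611, 0.231] pointing down, gripper open.
Joint ranges: [-2.86, 2.86], [-0.3, 2.09], [-1.38, 1.24], [0.06, 2.45], [-1.56, 4.7], [0.09, 2.05], [-2.69, 2.69]. Speed limits (rad/s): [2.57, 2.57, 3.14, 3.14, 3.14, 3.14, 3.14].

### API

Orientations are given as a rotation vector (axis times angle).
In Python, from bench import arm, vision, finish_job gives the robot as it stands. The module is installed in compiled form; this text tells all that it offers.
- The arm moves only by the tool play_rows, never from a script. Its argument "series" is a list that holds one entry, the list of rows, each a list of 4 numbers: the shift along the tool's x, y, z in units of 0.6 m (1.0 is 0.6 m), then the turn about the tool's z in units of 90 degrees (1.0 is 90 degrees). A call has 1 to 12 rows; each row is the pose to reach, as a shift and turn from the pose commanded when the call began, along the tool's axes at that moment; what a row does not reach only later rows make up. A row lasts 1/10 s, in which the tool goes at most 50 mm and 8.59 degrees, less where a joint would pass 70% of its speed; a pose out of reach is approached as far as the arm can. A call with a number of a shift or a turn outside -1 to 1 is refused whole. A call with a gripper value outside its range is refused whole. "grip" is the opening in per cent of the stroke, from 0 (shut) to 100 (fully open), set as the call begins (left out, the last holds). The fingers move at their own pace and stop on an object; "force" is the grip in N (left out, the last holds). Time passes only in rows, so rows that repeat a pose let the fingers close. It gives the time, the measured TCP pose, the force, the opening and the grip force at its end, in the units of the state.
- arm.sense(): the state, without advancing time (a new reading comes with each control period).
- vision.snapshot(name): name is "scene" or "top" or "wrist"; returns a dict with "color" (420x560x3 uint8, red, green, blue), "fx", "fy", "cx", "cy" (pixels), "R" (3x3) and "t" (3): a world point X has camera coordinates R X + t. Camera axes: x right, y down, z forward; pixel columns grow to the right and rows downward; lengths in m; the calibration is good to about 2 mm. A picture is of the moment at which its call begins. There is no depth.
- finish_job(): hands the job in; it is judged then, once.
The state is a dict: "t": time; "q": joint angles; "dq": joint speeds; "joint_torque": joint torques, N m; "tcp_pos": TCP position; "orientation": TCP orientation; "contact_force": force on the tool from outside, world axes, zero at the start; "ft_torque": the same for the moment, N m; "gripper_width": finger opening in m; "grasp_force": force on a finger pad.
Only numpy, scipy, OpenCV 4.12 (cv2) and the standard library are available. Lean on these libraries where they do the work, as an engineer would, in place of code of your own. Each camera call takes 0.05 s, during which the arm holds its last target. There are 200 camera calls.

## Working session

There is one attempt and no reset: what is moved stays moved. The work goes in short steps, Python scripts to look and compute and a tool call to move; the robot and the scene stay as the last step left them, time stands still between calls to the robot, and variables do not carry over. Pictures are saved under pics/ and viewed, at most 10 in all, crops included, and the job is handed in when it is done.

Besides the shell and the picture viewer there is one more tool, called as name(argument=value, ...) on one line, values as JSON. play_rows: Moves the arm, as the interface text tells. Its arguments: {"type":"object","properties":{"series":{"type":"array","items":{"type":"array","items":{"type":"array","items":{"type":"number","minimum":-1,"maximum":1}}}},"grip":{"type":"number"},"force":{"type":"number"}},"required":["series"]}

```bash
mkdir -p pics; python3 - <<'E'
from bench import arm,vision
import cv2,numpy as np
s=arm.sense();print({k:np.round(v,3).tolist() for k,v in s.items()})
for n in("scene","top"):
    d=vision.snapshot(n);cv2.imwrite(f"pics/{n}0.png",cv2.resize(d["color"][:,:,::-1],(800,600),interpolation=cv2.INTER_CUBIC))
    print(n,d["fx"],d["fy"],d["cx"],d["cy"],np.round(d["R"],4).tolist(),np.round(d["t"],4).tolist())
E
```

```text
{'t': 0.0, 'q': [1.236, 0.322, -0.07, 1.452, 0.023, 1.371, -0.057], 'dq': [-0.0, -0.0, 0.001, -0.001, -0.001, -0.001, 0.0], 'joint_torque': [0.0, -49.358, -0.382, -31.433, 0.013, 0.011, 0.0], 'tcp_pos': [0.222, -0.61, 0.23], 'orientation': [-3.092, -0.545, 0.001], 'contact_force': [0.307, 0.298, 0.397], 'ft_torque': [0.048, 0.006, 0.024], 'grasp_force': 0.0, 'gripper_width': 0.085}
scene 411.3777552558059 411.3777552558059 282.6368439592841 205.37747028582822 [[-0.6425, -0.7663, -0.0036], [-0.5492, 0.4638, -0.6952], [0.5344, -0.4447, -0.7188]] [0.3249, 0.4328, 1.0028]
top 385.5997610191451 385.5997610191451 272.47245422440693 210.09377531162315 [[-0.0181, -0.9998, 0.0129], [-0.9816, 0.0153, -0.1902], [0.1899, -0.0161, -0.9817]] [-0.048, 0.5607, 1.2021]
```

View pics/scene0.png

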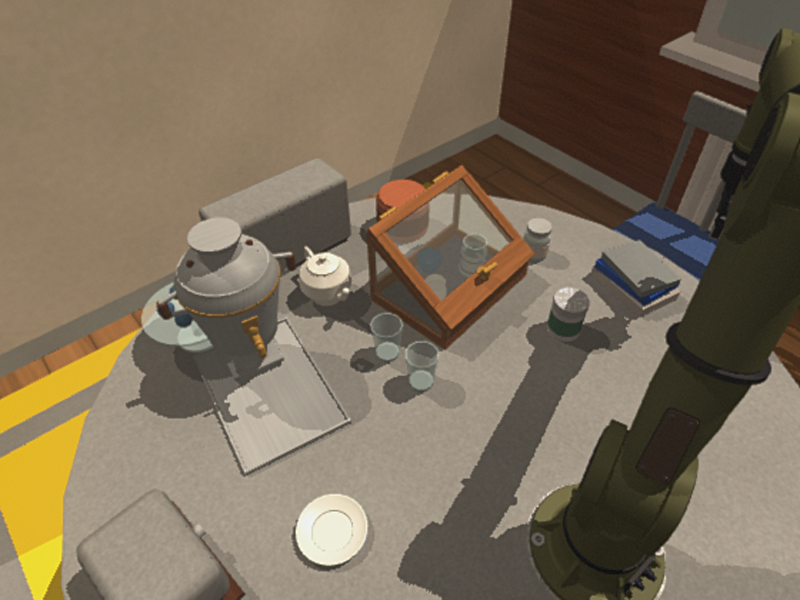

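View pics/top0.png

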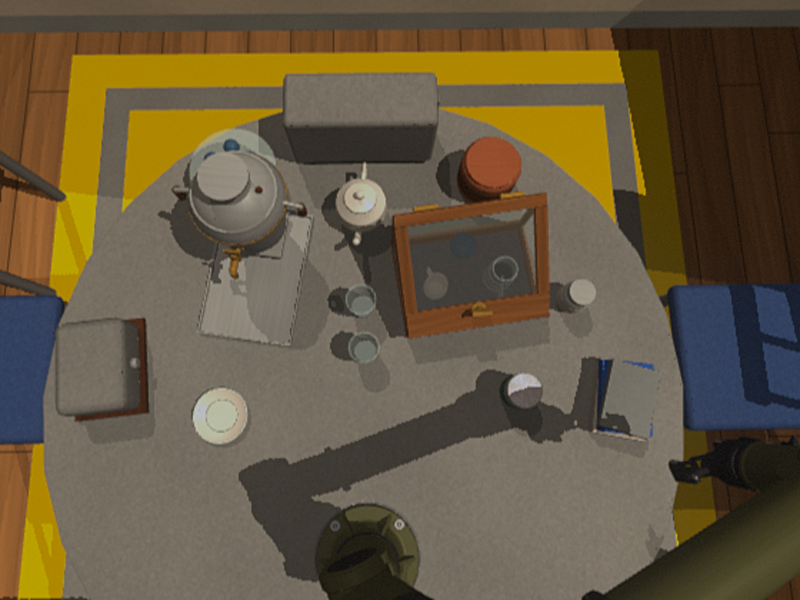

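```bash
python3 - <<'E'
from bench import arm,vision
import cv2,numpy as np
T=vision.snapshot("top")["color"][:,:,::-1];S=vision.snapshot("scene")["color"][:,:,::-1]
z=lambda im,x,y,w,h,k:cv2.resize(im[y:y+h,x:x+w],None,fx=k,fy=k,interpolation=cv2.INTER_CUBIC)
cv2.imwrite("pics/A.png",z(T,265,125,140,120,5))
cv2.imwrite("pics/B.png",np.hstack([z(T,130,140,100,150,4),z(S,250,112,128,192,3.125)[:600,:400]]))
E
```

```text
(no output)
```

View pics/A.png

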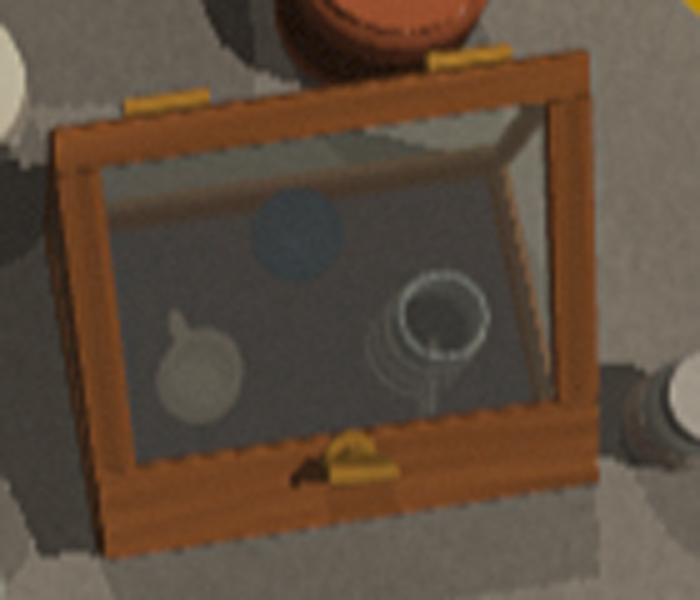

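View pics/B.png

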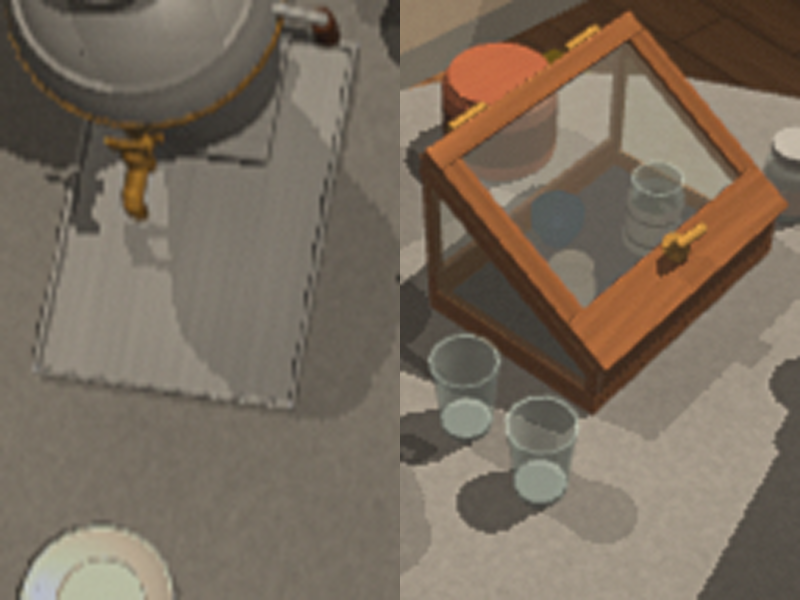

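```bash
cat > h.py <<'E'
import numpy as np
from scipy.optimize import least_squares
C={'scene':(411.3778,282.6368,205.3775,[[-0.6425,-0.7663,-0.0036],[-0.5492,0.4638,-0.6952],[0.5344,-0.4447,-0.7188]],[0.3249,0.4328,1.0028]),
'top':(385.5998,272.4725,210.0938,[[-0.0181,-0.9998,0.0129],[-0.9816,0.0153,-0.1902],[0.1899,-0.0161,-0.9817]],[-0.048,0.5607,1.2021])}
def proj(c,X):
    f,cx,cy,R,t=C[c];p=np.array(R)@X+t;return np.array([cx,cy])+f*p[:2]/p[2]
def ray(c,uv,z):
    f,cx,cy,R,t=C[c];R=np.array(R);o=-R.T@t;d=R.T@np.array([(uv[0]-cx)/f,(uv[1]-cy)/f,1]);return o+d*(z-o[2])/d[2]
cr=lambda u,v,x0,y0,k:np.array([x0+(u+.5)/k-.5,y0+(v+.5)/k-.5])
A=lambda u,v:cr(u,v,265,125,5)
BT=lambda u,v:cr(u,v,130,140,4)
BS=lambda u,v:cr(u-400,v,250,112,3.125)
V=lambda u,v:cr(u,v,0,0,1/.7)
def w(p,X):
    c,s=np.cos(p[2]),np.sin(p[2]);return np.array([p[0]+c*X[0]-s*X[1],p[1]+s*X[0]+c*X[1],X[2]])
def fit(obs,p0):
    r=least_squares(lambda p:np.concatenate([proj(c,w(p,X))-uv for c,uv,X in obs]),p0,loss='soft_l1')
    return r.x,r.fun.reshape(-1,2)
a=np.radians(32);up=np.array([np.cos(a),0,np.sin(a)]);n=np.array([-np.sin(a),0,np.cos(a)]);H=np.array([.115,0,.214])
def lid(s,y,h):return H-s*up+h*n+np.array([0,y,0])
E
python3 - <<'E'
from h import *
obs=[('top',A(52,130),lid(0,.16,.014)),('top',A(588,52),lid(0,-.16,.014)),('top',A(598,482),lid(.277,-.16,.014)),('top',A(105,557),lid(.277,.16,.014)),
('scene',BS(425,155),lid(0,.16,.014)),('scene',BS(628,12),lid(0,-.16,.014)),('scene',BS(786,207),lid(.277,-.16,.014)),('scene',BS(603,368),lid(.277,.16,.014)),('scene',BS(594,412),np.array([-.115,.16,0]))]
p,r=fit(obs,[.7,-.2,0]);print('case',p.round(4));print(r.round(1).tolist())
g=w(p,lid(.23,0,.039));print('grip',g.round(4),'hinge',w(p,H).round(4));print('knob px A',(proj('top',g)-[265,125])*5+2,'BS',(proj('scene',g)-[250,112])*3.125+[401,1])
for z in(.104,):
  print('glass',ray('top',A(445,316),z),ray('scene',BS(657,180),z))
obs=[('top',BT(38,375),np.array([-.16,.11,.012])),('top',BT(295,407),np.array([-.16,-.11,.012])),('top',BT(355,45),np.array([.16,-.11,.012])),('scene',V(245,472),np.array([-.16,.11,.012])),('scene',V(350,422),np.array([-.16,-.11,.012])),('scene',V(287,320),np.array([.16,-.11,.012]))]
q,r=fit(obs,[.6,.25,0]);print('sam',q.round(4));print(r.round(1).tolist())
sp=w(q,np.array([-.045,0,.165]));print('spout',sp.round(4),(proj('top',sp)-[130,140])*4,proj('scene',sp)/.7)
for nm,uvs in dict(cupa=(V(364,341),.095),cupb=(V(361,294),.095),tin=(V(524,386),.1),jar=(V(582,290),.095),teapot=(V(361,195),.13),jug=(A(200,372),.07),sugar=(A(296,232),.084)).items():print(nm,ray('top',*uvs).round(3))
print('cups scene',ray('scene',BS(464,362),.095),ray('scene',BS(542,428),.095))
E
```

```text
case [ 0.6174 -0.2375  0.1402]
[[-0.4, 0.0], [0.4, -0.3], [0.4, 0.1], [-0.0, 0.7], [-0.7, -1.9], [-0.1, -0.9], [0.7, -0.7], [0.4, 1.0], [-1.1, 1.2]]
grip [ 0.5177 -0.2516  0.1252] hinge [ 0.7313 -0.2214  0.214 ]
knob px A [358.77978216 468.02730738] BS [685.34088278 238.24201448]
glass [ 0.61811202 -0.31513271  0.104     ] [ 0.6164901  -0.31158943  0.104     ]
sam [ 0.6386  0.2572 -0.1538]
[[-1.5, -0.3], [-0.2, 0.8], [0.5, 0.0], [0.0, 1.0], [0.5, -1.6], [-0.4, -2.2]]
spout [0.5941 0.264  0.165 ] [139.37506504 213.51138786] [262.98675006 355.34188425]
cupa [0.463 0.    0.095]
cupb [0.567 0.006 0.095]
tin [ 0.36  -0.341  0.1  ]
jar [ 0.569 -0.485  0.095]
teapot [0.784 0.003 0.13 ]
jug [ 0.592 -0.162  0.07 ]
sugar [ 0.681 -0.226  0.084]
cups scene [0.55407506 0.00761906 0.095     ] [0.44619193 0.0031056  0.095     ]
```

play_rows(series=[[[0,0,-0.08,0],[0,0.08,-0.1,0],[0,0.16,-0.1,0],[0,0.24,-0.1,0],[0,0.32,-0.1,0],[0,0.4,-0.1,0],[0,0.5,-0.1,0],[0,0.6,-0.1,0],[0,0.6,-0.1,0],[0,0.6,-0.1,0]]])

```text
t: 1.2
tcp_pos: [0.3241, -0.8598, 0.2549]
orientation: [3.072, 0.555, 0.038]
contact_force: [-0.6, -0.3, -2.4]
gripper_width: 0.085
grasp_force: 0.0
```

```bash
python3 - <<'E'
from bench import arm
import numpy as np
s=arm.sense();print({k:np.round(s[k],3).tolist() for k in('q','tcp_pos','orientation')})
E
```

```text
{'q': [1.182, 1.159, 0.206, 0.064, -0.223, 1.896, -0.024], 'tcp_pos': [0.324, -0.86, 0.255], 'orientation': [3.072, 0.555, 0.038]}
```

play_rows(series=[[[0,-0.1,0,0],[0,-0.2,0,0],[0,-0.3,0,0],[0,-0.3,0,0],[0,-0.3,0,0]]])

```text
t: 1.7
tcp_pos: [0.2604, -0.709, 0.2604]
orientation: [3.055, 0.539, 0.011]
contact_force: [0.0, -0.6, 2.3]
gripper_width: 0.0852
grasp_force: 0.0
```

```bash
python3 - <<'E'
from bench import arm
import numpy as np
from scipy.spatial.transform import Rotation as R
s=arm.sense();print({k:np.round(s[k],3).tolist() for k in('q','tcp_pos','orientation')});print(R.from_rotvec(s['orientation']).as_matrix().round(3), R.from_rotvec([3.072,.555,.038]).as_matrix().round(3))
E
```

```text
{'q': [1.027, 0.517, 0.249, 1.141, -0.124, 1.458, 0.033], 'tcp_pos': [0.26, -0.709, 0.26], 'orientation': [3.055, 0.539, 0.011]}
[[ 0.94   0.342  0.014]
 [ 0.342 -0.939 -0.037]
 [ 0.     0.039 -0.999]] [[ 0.937  0.35   0.027]
 [ 0.35  -0.937 -0.015]
 [ 0.02   0.024 -1.   ]]
```

play_rows(series=[[[0,0,-0.08,-0.08],[0,0,-0.16,-0.16],[0,0,-0.24,-0.24],[0.05,-0.05,-0.3,-0.32],[0.1,-0.1,-0.35,-0.4],[0.15,-0.15,-0.4,-0.48],[0.2,-0.2,-0.44,-0.56],[0.25,-0.26,-0.44,-0.64],[0.3,-0.32,-0.44,-0.72],[0.36,-0.38,-0.44,-0.8],[0.42,-0.44,-0.44,-0.87],[0.48,-0.5,-0.44,-0.87]]])

```text
t: 2.9
tcp_pos: [0.4243, -0.3223, 0.5133]
orientation: [2.029, 2.352, -0.03]
contact_force: [0.3, -0.6, -0.5]
gripper_width: 0.0852
grasp_force: 0.0
```

```bash
cat > st.py <<'E'
from bench import arm
import numpy as np,sys
from scipy.spatial.transform import Rotation as R
s=arm.sense();M=R.from_rotvec(s['orientation']).as_matrix();p=np.array(s['tcp_pos'])
print('t',round(s['t'],2),'q',np.round(s['q'],3).tolist(),'p',p.round(4).tolist(),'F',np.round(s['contact_force'],1).tolist(),'w',round(float(s['gripper_width']),4),round(float(s['grasp_force']),1));print(M.round(3).tolist())
for a in sys.argv[1:]:
    g=np.array(eval(a)); print(a,'-> units',(M.T@(g-p)/.6).round(3).tolist())
E
python3 st.py .6,.085,.5
```

```text
t 2.9 q [0.688, 0.071, -0.114, 1.189, 0.033, 1.85, 0.731] p [0.4243, -0.3223, 0.5133] F [0.3, -0.6, -0.5] w 0.0852 0.0
[[-0.146, 0.989, 0.014], [0.988, 0.147, -0.037], [-0.039, 0.008, -0.999]]
.6,.085,.5 -> units [0.629, 0.389, 0.001]
```

play_rows(series=[[[0.07,0.043,0,0],[0.14,0.086,0,0],[0.21,0.13,0,0],[0.28,0.173,0,0],[0.35,0.216,0,0],[0.42,0.26,0,0],[0.49,0.303,0,0],[0.56,0.346,0,0],[0.63,0.39,0,0],[0.63,0.39,-0.1,0],[0.63,0.39,-0.2,0],[0.63,0.39,-0.3,0]]])

```text
t: 4.1
tcp_pos: [0.6025, 0.0854, 0.5597]
orientation: [2.038, 2.357, -0.04]
contact_force: [1.0, 0.7, -1.6]
gripper_width: 0.085
grasp_force: 0.0
```

```bash
python3 st.py .6,.085,.5
```

```text
t 4.1 q [-0.184, 0.324, -0.037, 0.79, 0.054, 2.033, -0.05] p [0.6025, 0.0854, 0.5597] F [1.0, 0.7, -1.6] w 0.085 0.0
[[-0.144, 0.99, 0.002], [0.989, 0.144, -0.036], [-0.036, -0.003, -0.999]]
.6,.085,.5 -> units [0.004, -0.004, 0.099]
```

play_rows(series=[[[0,0,-0.5,0],[0,0,-1,0],[0,0,-1,0],[0,0,-1,0],[0,0,-1,0],[0,0,-1,0]]])

```text
t: 4.7
tcp_pos: [0.5585, 0.0805, 0.6122]
orientation: [2.012, 2.323, 0.032]
contact_force: [0.5, -0.1, -0.2]
gripper_width: 0.0853
grasp_force: 0.0
```

```bash
python3 st.py .6,.085,.5
```

```text
t 4.7 q [-0.519, 0.227, 0.443, 0.82, -0.069, 2.052, 0.02] p [0.5585, 0.0805, 0.6122] F [0.5, -0.1, -0.2] w 0.0853 0.0
[[-0.141, 0.988, 0.065], [0.989, 0.144, -0.029], [-0.038, 0.06, -0.997]]
.6,.085,.5 -> units [0.005, 0.058, 0.191]
```

play_rows(series=[[[-0.01,0.06,0.05,0],[-0.02,0.12,0.1,0],[-0.03,0.18,0.15,0],[-0.04,0.24,0.21,0],[-0.06,0.3,0.26,0],[-0.07,0.36,0.31,0],[-0.08,0.41,0.36,0],[-0.1,0.45,0.4,0],[-0.1,0.45,0.4,0]]])

```text
t: 5.6
tcp_pos: [0.8525, 0.0487, 0.3772]
orientation: [2.026, 2.326, 0.013]
contact_force: [1.1, -0.7, -2.0]
gripper_width: 0.0857
grasp_force: 0.0
```

play_rows(series=[[[0,0.5,0,0],[0,1,0,0],[0,1,0,0],[0,1,0,0]]])

```text
t: 6.0
tcp_pos: [0.8895, 0.0402, 0.3795]
orientation: [1.992, 2.296, 0.078]
contact_force: [-0.7, -9.6, 13.7]
gripper_width: 0.0854
grasp_force: 0.0
```

```bash
python3 st.py .6,.085,.5
```

```text
t 6.0 q [-0.114, 1.051, 1.242, 0.057, -1.176, 1.963, 0.104] p [0.8895, 0.0402, 0.3795] F [-0.7, -9.6, 13.7] w 0.0854 0.0
[[-0.138, 0.984, 0.11], [0.989, 0.142, -0.027], [-0.043, 0.105, -0.994]]
.6,.085,.5 -> units [0.132, -0.443, -0.255]
```

play_rows(series=[[[0,1,0,0],[0,1,0,0],[0,1,0,0]]])

```text
t: 6.3
tcp_pos: [0.927, 0.0546, 0.3363]
orientation: [1.971, 2.274, 0.119]
contact_force: [-0.8, 0.5, -0.4]
gripper_width: 0.0852
grasp_force: 0.0
```

```bash
python3 st.py .6,.085,.5
```

```text
t 6.3 q [-0.128, 1.102, 1.222, 0.059, -1.158, 1.871, 0.09] p [0.927, 0.0546, 0.3363] F [-0.8, 0.5, -0.4] w 0.0852 0.0
[[-0.139, 0.979, 0.149], [0.989, 0.144, -0.025], [-0.046, 0.144, -0.989]]
.6,.085,.5 -> units [0.113, -0.487, -0.352]
```

play_rows(series=[[[0,1,0,0]]])

```text
t: 6.4
tcp_pos: [0.9439, 0.0596, 0.3269]
orientation: [1.954, 2.256, 0.152]
contact_force: [0.6, -0.6, 0.0]
gripper_width: 0.0852
grasp_force: 0.0
```

play_rows(series=[[[0,1,0,0]]])

```text
t: 6.5
tcp_pos: [0.9603, 0.0645, 0.3201]
orientation: [1.935, 2.237, 0.187]
contact_force: [0.1, -0.2, 0.3]
gripper_width: 0.0855
grasp_force: 0.0
```

play_rows(series=[[[0,1,0,0]]])

```text
t: 6.6
tcp_pos: [0.9758, 0.0692, 0.3152]
orientation: [1.917, 2.217, 0.222]
contact_force: [-0.2, 0.4, -0.1]
gripper_width: 0.0854
grasp_force: 0.0
```

play_rows(series=[[[0,1,0,0]]])

```text
t: 6.7
tcp_pos: [0.9906, 0.0735, 0.3121]
orientation: [1.898, 2.197, 0.256]
contact_force: [-0.1, -0.1, -0.8]
gripper_width: 0.0853
grasp_force: 0.0
```

```bash
python3 st.py .6,.085,.5
```

```text
t 6.7 q [-0.142, 1.141, 1.217, 0.059, -1.154, 1.695, 0.074] p [0.9906, 0.0735, 0.3121] F [-0.1, -0.1, -0.8] w 0.0853 0.0
[[-0.137, 0.949, 0.283], [0.989, 0.147, -0.015], [-0.056, 0.277, -0.959]]
.6,.085,.5 -> units [0.091, -0.528, -0.485]
```

play_rows(series=[[[0,1,0,0]]])

```text
t: 6.8
tcp_pos: [1.0046, 0.0779, 0.3108]
orientation: [1.879, 2.177, 0.291]
contact_force: [-0.4, -0.6, -0.5]
gripper_width: 0.0857
grasp_force: 0.0
```

play_rows(series=[[[0,1,0,0]]])

```text
t: 6.9
tcp_pos: [1.018, 0.0821, 0.3112]
orientation: [1.86, 2.156, 0.325]
contact_force: [0.4, -0.8, 0.3]
gripper_width: 0.0857
grasp_force: 0.0
```

play_rows(series=[[[0,1,0,0]]])

```text
t: 7.0
tcp_pos: [1.0307, 0.0861, 0.3135]
orientation: [1.84, 2.135, 0.359]
contact_force: [-0.6, 0.3, -0.2]
gripper_width: 0.0855
grasp_force: 0.0
```

play_rows(series=[[[0,1,0,0]]])

```text
t: 7.1
tcp_pos: [1.0427, 0.0901, 0.3175]
orientation: [1.82, 2.113, 0.392]
contact_force: [-1.0, -0.2, -0.4]
gripper_width: 0.0854
grasp_force: 0.0
```

play_rows(series=[[[0,1,0,0]]])

```text
t: 7.2
tcp_pos: [1.0539, 0.0941, 0.3231]
orientation: [1.8, 2.091, 0.425]
contact_force: [-0.1, 1.0, -0.5]
gripper_width: 0.0853
grasp_force: 0.0
```

play_rows(series=[[[0,1,0,0]]])

```text
t: 7.3
tcp_pos: [1.0644, 0.0979, 0.3303]
orientation: [1.78, 2.069, 0.458]
contact_force: [-0.1, -0.7, -0.3]
gripper_width: 0.0852
grasp_force: 0.0
```

play_rows(series=[[[0,1,0,0]]])

```text
t: 7.4
tcp_pos: [1.0741, 0.1016, 0.339]
orientation: [1.759, 2.047, 0.49]
contact_force: [-1.0, -0.4, -0.8]
gripper_width: 0.0854
grasp_force: 0.0
```

```bash
python3 st.py .55,-.05,.45
```

```text
t 7.4 q [-0.164, 1.151, 1.217, 0.059, -1.147, 1.437, 0.053] p [1.0741, 0.1016, 0.339] F [-1.0, -0.4, -0.8] w 0.0854 0.0
[[-0.132, 0.85, 0.509], [0.989, 0.149, 0.008], [-0.069, 0.505, -0.86]]
.55,-.05,.45 -> units [-0.148, -0.687, -0.606]
```

```bash
cat > fk.py <<'E'
import numpy as np
from scipy.spatial.transform import Rotation as R
from scipy.optimize import least_squares
import itertools
D=[([1.236,.322,-.07,1.452,.023,1.371,-.057],[.222,-.61,.23]),([1.182,1.159,.206,.064,-.223,1.896,-.024],[.324,-.86,.255]),([1.027,.517,.249,1.141,-.124,1.458,.033],[.26,-.709,.26]),([.688,.071,-.114,1.189,.033,1.85,.731],[.4243,-.3223,.5133]),([-.184,.324,-.037,.79,.054,2.033,-.05],[.6025,.0854,.5597]),([-.519,.227,.443,.82,-.069,2.052,.02],[.5585,.0805,.6122]),([-.114,1.051,1.242,.057,-1.176,1.963,.104],[.8895,.0402,.3795]),([-.142,1.141,1.217,.059,-1.154,1.695,.074],[.9906,.0735,.3121]),([-.164,1.151,1.217,.059,-1.147,1.437,.053],[1.0741,.1016,.339])]
def fk(q,P,s):
    h,L1,L2,L3,a1,a2,b=P
    z=lambda a:R.from_euler('z',a);y=lambda a:R.from_euler('y',a)
    r=z(-q[0])*y(q[1]);pts=[np.array([0,0,h])]
    pts.append(pts[-1]+r.apply([a1,0,L1]));r=r*z(s[0]*q[2])*y(q[3])
    pts.append(pts[-1]+r.apply([a2,0,L2]));r=r*z(s[1]*q[4])*y(q[5])
    pts.append(pts[-1]+r.apply([b,0,L3]));return pts
if __name__=='__main__':
    for s in itertools.product([-1,1],[-1,1]):
        o=least_squares(lambda P:np.concatenate([fk(q,P,s)[-1]-p for q,p in D]),[.3,.45,.45,.3,0,0,0])
        print(s,o.cost,o.x.round(3).tolist())
E
python3 fk.py
```

```text
(-1, -1) 0.0019906876001604683 [0.276, 0.464, 0.512, 0.366, -0.0, 0.019, 0.001]
(-1, 1) 0.012819541111163756 [-0.168, 0.548, 0.535, 0.016, -0.048, 0.022, -0.007]
(1, -1) 0.11299812935682899 [-0.255, 0.605, 0.532, 0.093, 0.014, -0.152, 0.048]
(1, 1) 0.1075816682359809 [0.197, 0.468, 0.518, 0.364, 0.027, -0.104, 0.027]
```

play_rows(series=[[[-0.01,-0.06,-0.06,0],[-0.02,-0.12,-0.12,0],[-0.04,-0.18,-0.17,0],[-0.05,-0.24,-0.22,0],[-0.07,-0.3,-0.27,0],[-0.08,-0.36,-0.33,0],[-0.1,-0.42,-0.38,0],[-0.11,-0.48,-0.43,0]]])

```text
t: 8.2
tcp_pos: [0.7609, 0.0089, 0.4081]
orientation: [1.758, 2.052, 0.487]
contact_force: [-1.8, 0.3, 2.9]
gripper_width: 0.0853
grasp_force: 0.0
```

```bash
python3 st.py .55,-.05,.45 .467,-.252,.211
```

```text
t 8.2 q [-1.052, 0.264, 1.23, 1.451, -0.349, 1.077, 0.338] p [0.7609, 0.0089, 0.4081] F [-1.8, 0.3, 2.9] w 0.0853 0.0
[[-0.135, 0.852, 0.507], [0.988, 0.152, 0.008], [-0.07, 0.502, -0.862]]
.55,-.05,.45 -> units [-0.055, -0.279, -0.239]
.467,-.252,.211 -> units [-0.341, -0.648, 0.032]
```

play_rows(series=[[[-0.04,-0.07,-0.03,0],[-0.08,-0.13,-0.07,0],[-0.12,-0.2,-0.1,0],[-0.16,-0.27,-0.13,0],[-0.2,-0.33,-0.16,0],[-0.24,-0.4,-0.2,0],[-0.28,-0.46,-0.22,0],[-0.3,-0.51,-0.16,0],[-0.32,-0.56,-0.1,0],[-0.33,-0.6,-0.04,0],[-0.34,-0.648,0.03,0],[-0.34,-0.648,0.03,0]]], grip=50)

```text
t: 9.4
tcp_pos: [0.4875, -0.2269, 0.2632]
orientation: [1.758, 2.046, 0.486]
contact_force: [0.1, -1.4, -0.9]
gripper_width: 0.0422
grasp_force: 0.0
```

```bash
cat > shot.py <<'E'
from bench import vision
import cv2,sys,numpy as np
o,*v=sys.argv[1:]
ims=[]
for a in v:
    n,x,y,w,h,k=a.split(',');d=vision.snapshot(n);im=d["color"][:,:,::-1][int(y):int(y)+int(h),int(x):int(x)+int(w)]
    ims.append(cv2.resize(im,None,fx=float(k),fy=float(k),interpolation=cv2.INTER_CUBIC))
    if n=='wrist':print(d['fx'],d['cx'],d['cy'],np.round(d['R'],4).tolist(),np.round(d['t'],4).tolist())
cv2.imwrite('pics/'+o,np.hstack(ims))
E
python3 st.py .467,-.252,.211 .525,-.252,.113; python3 shot.py k1.png wrist,0,0,560,420,.7 scene,250,112,128,134,2.2 
```

```text
t 9.4 q [0.177, -0.289, 0.332, 2.089, -0.219, 0.869, 0.772] p [0.4875, -0.2269, 0.2632] F [0.1, -1.4, -0.9] w 0.0422 0.0
[[-0.13, 0.851, 0.509], [0.989, 0.149, 0.004], [-0.072, 0.504, -0.86]]
.467,-.252,.211 -> units [-0.031, -0.079, 0.057]
.525,-.252,.113 -> units [-0.031, -0.079, 0.247]
325.9102033901015 277.5173038448053 208.797908751226 [[0.851, 0.1499, 0.5033], [-0.0351, -0.94, 0.3393], [0.5239, -0.3064, -0.7947]] [-0.5141, -0.2545, 0.0459]Traceback (most recent call last):
  File "shot.py", line 9, in <module>
    cv2.imwrite('pics/'+o,np.hstack(ims))
                          ~~~~~~~~~^^^^^
    return _nx.concatenate(arrs, 1, dtype=dtype, casting=casting)
           ~~~~~~~~~~~~~~~^^^^^^^^^^^^^^^^^^^^^^^^^^^^^^^^^^^^^^^
ValueError: all the input array dimensions except for the concatenation axis must match exactly, but along dimension 0, the array at index 0 has size 294 and the array at index 1 has size 295
```

play_rows(series=[[[-0.015,-0.04,0.03,0],[-0.03,-0.08,0.06,0],[-0.03,-0.08,0.06,0]]])

```text
t: 9.8
tcp_pos: [0.4667, -0.2495, 0.2071]
orientation: [1.764, 2.051, 0.487]
contact_force: [0.1, 0.8, -1.4]
gripper_width: 0.0428
grasp_force: 0.0
```

```bash
python3 st.py .467,-.252,.211 .525,-.252,.113; python3 shot.py k1.png wrist,0,0,560,420,1.4 
```

```text
t 9.8 q [0.167, -0.255, 0.429, 2.171, -0.277, 0.785, 0.912] p [0.4667, -0.2495, 0.2071] F [0.1, 0.8, -1.4] w 0.0428 0.0
[[-0.131, 0.853, 0.504], [0.989, 0.147, 0.009], [-0.067, 0.5, -0.863]]
.467,-.252,.211 -> units [-0.005, 0.003, -0.005]
.525,-.252,.113 -> units [-0.006, 0.004, 0.184]
325.9102033901015 277.5173038448053 208.797908751226 [[0.8539, 0.148, 0.499], [-0.0326, -0.9416, 0.3351], [0.5194, -0.3024, -0.7992]] [-0.4657, -0.2582, 0.0094]
```

View pics/k1.png

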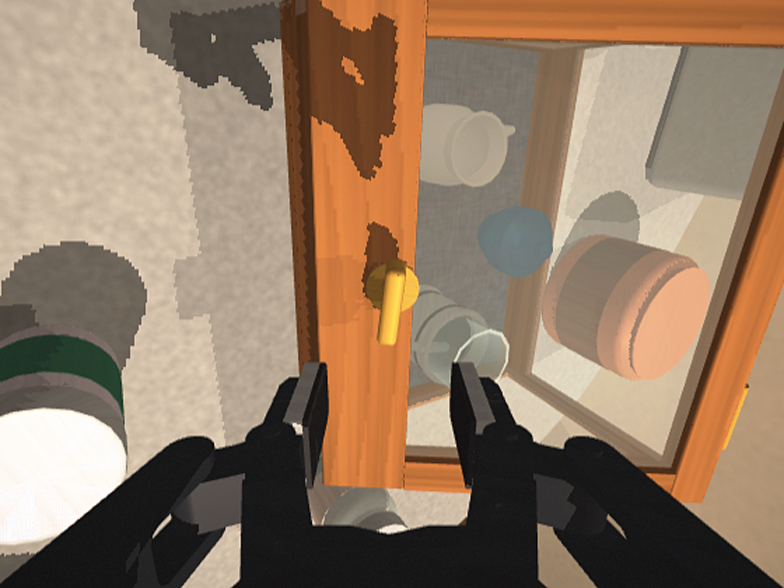

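```bash
python3 - <<'E'
from h import *
C['wrist']=(325.9102,277.5173,208.7979,[[0.8539,0.148,0.499],[-0.0326,-0.9416,0.3351],[0.5194,-0.3024,-0.7992]],[-0.4657,-0.2582,0.0094])
p=[.6174,-.2375,.1402]
for nm,X in dict(top=lid(.23,0,.036),barL=lid(.23,.022,.036),barR=lid(.23,-.022,.036),base=lid(.23,0,0.014+.01-.014)).items():print(nm,proj('wrist',w(p,X))*1.4)
for h in(.036,):
  for k in((0,0),(0,.022),(0,-.022)): print(proj('wrist',w(p,lid(.23,k[1],.014+h)))*1.4)
print('glass',ray('wrist',V(0,0)*0+np.array([480/1.4,360/1.4]),.104))
print('glass holder handle; case frame of glass', )
E
```

```text
top [391.51339892 297.01210595]
barL [392.70957728 259.74842625]
barR [390.3910319  331.97639465]
base [392.76897653 280.95769113]
[390.7345155  306.97128122]
[391.96954169 268.00113078]
[389.57962205 343.41291503]
glass [ 0.61921548 -0.31259235  0.104     ]
glass holder handle; case frame of glass
```

play_rows(series=[[[-0.006,0.004,0.08,0],[-0.006,0.004,0.15,0],[-0.006,0.004,0.184,0],[-0.006,0.004,0.184,0],[-0.006,0.004,0.184,0]]], grip=50)

```text
t: 10.35
tcp_pos: [0.5292, -0.2519, 0.1182]
orientation: [1.756, 2.049, 0.489]
contact_force: [1.0, -0.8, 0.9]
gripper_width: 0.0429
grasp_force: 0.0
```

play_rows(series=[[[0,0,0,0],[0,0,0,0],[0,0,0,0.05],[0,0,0,0.1],[0,0,0,0.15],[0,0,0,0.2],[0,0,0,0.25],[0,0,0,0.3],[0,0,0,0.3]]], grip=20, force=30)

```text
t: 11.25
tcp_pos: [0.5254, -0.254, 0.1163]
orientation: [2.249, 1.618, 0.618]
contact_force: [-6.4, -2.2, -2.1]
gripper_width: 0.0167
grasp_force: 2.4
```

```bash
python3 st.py .525,-.252,.113
```

```text
t 11.25 q [0.088, -0.007, 0.494, 2.179, -0.536, 0.583, 0.654] p [0.5254, -0.254, 0.1163] F [-6.4, -2.2, -2.1] w 0.0167 2.4
[[0.272, 0.818, 0.507], [0.948, -0.319, 0.006], [0.167, 0.479, -0.862]]
.525,-.252,.113 -> units [0.002, -0.004, 0.004]
```

Turning works with small forces; complete the quarter turn and clamp.

play_rows(series=[[[0,0,0.004,0.09],[0,0,0.004,0.18],[0,0,0.004,0.27],[0,0,0.004,0.36],[0,0,0.004,0.45],[0,0,0.004,0.54],[0,0,0.004,0.62],[0,0,0.004,0.7],[0,0,0.004,0.72],[0,0,0.004,0.72]]])

```text
t: 12.25
tcp_pos: [0.5248, -0.2544, 0.1138]
orientation: [3.004, 0.175, 0.815]
contact_force: [-17.4, -1.6, 6.8]
gripper_width: 0.0171
grasp_force: 7.2
```

play_rows(series=[[[0,0,0,0],[0,0,0,0],[0,0,0,0],[0,0,0,0]]], grip=0, force=40)

```text
t: 12.65
tcp_pos: [0.5246, -0.2521, 0.1138]
orientation: [3.009, 0.179, 0.815]
contact_force: [-22.0, 2.4, 11.5]
gripper_width: 0.0109
grasp_force: 52.5
```

```bash
python3 - <<'E'
exec(open('st.py').read())
from h import *
p=[.6174,-.2375,.1402];t=np.array(s['tcp_pos'])
# TCP arc about hinge line
Hw=w(p,H);ax=w([0,0,p[2]],np.array([0,1,0]))
for f in (.1,.2,.3,.4,.5,.6,.7,.8,.9,1.0,1.1,1.2,1.3,1.36):
    G=t-.019*M[:,2];q=Hw+R.from_rotvec(ax*f).apply(G-Hw);print(f,(M.T@(q-G)/.6).round(3).tolist(),(q-G).round(3))
E
```

```text
t 12.65 q [0.088, -0.003, 0.495, 2.18, -0.544, 0.586, -0.468] p [0.5246, -0.2521, 0.1138] F [-22.0, 2.4, 11.5] w 0.0109 52.5
[[0.857, 0.105, 0.504], [0.115, -0.993, 0.011], [0.502, 0.048, -0.863]]
0.1 [0.008, 0.002, -0.038] [-0.007 -0.001  0.022]
0.2 [0.02, 0.004, -0.075] [-0.012 -0.002  0.045]
0.3 [0.036, 0.006, -0.111] [-0.015 -0.002  0.068]
0.4 [0.055, 0.008, -0.145] [-0.015 -0.002  0.092]
0.5 [0.077, 0.01, -0.177] [-0.013 -0.002  0.115]
0.6 [0.102, 0.012, -0.206] [-0.009 -0.001  0.138]
0.7 [0.131, 0.013, -0.233] [-0.003 -0.     0.16 ]
0.8 [0.161, 0.014, -0.257] [0.006 0.001 0.182]
0.9 [0.194, 0.015, -0.278] [0.017 0.002 0.203]
1.0 [0.229, 0.016, -0.295] [0.03  0.004 0.222]
1.1 [0.266, 0.017, -0.309] [0.044 0.006 0.24 ]
1.2 [0.303, 0.017, -0.319] [0.061 0.009 0.257]
1.3 [0.342, 0.017, -0.325] [0.079 0.011 0.272]
1.36 [0.365, 0.017, -0.327] [0.09  0.013 0.28 ]
```

play_rows(series=[[[0.008,0.002,-0.04,0],[0.02,0.004,-0.077,0],[0.036,0.006,-0.113,0],[0.055,0.008,-0.147,0],[0.077,0.01,-0.179,0],[0.102,0.012,-0.208,0],[0.131,0.013,-0.235,0],[0.161,0.014,-0.259,0],[0.194,0.015,-0.28,0],[0.229,0.016,-0.297,0],[0.229,0.016,-0.297,0]]])

```text
t: 13.75
tcp_pos: [0.5554, -0.248, 0.3395]
orientation: [3.001, 0.181, 0.818]
contact_force: [-6.7, -0.7, 2.9]
gripper_width: 0.0106
grasp_force: 40.9
```

```bash
python3 st.py .525,-.252,.113; python3 shot.py l1.png scene,200,60,280,210,2.8
```

```text
t 13.75 q [0.099, -0.16, 0.386, 1.838, -0.226, 0.991, -0.876] p [0.5554, -0.248, 0.3395] F [-6.7, -0.7, 2.9] w 0.0106 40.9
[[0.855, 0.105, 0.507], [0.118, -0.993, 0.006], [0.504, 0.055, -0.862]]
.525,-.252,.113 -> units [-0.235, -0.02, 0.3]
```

View pics/l1.png

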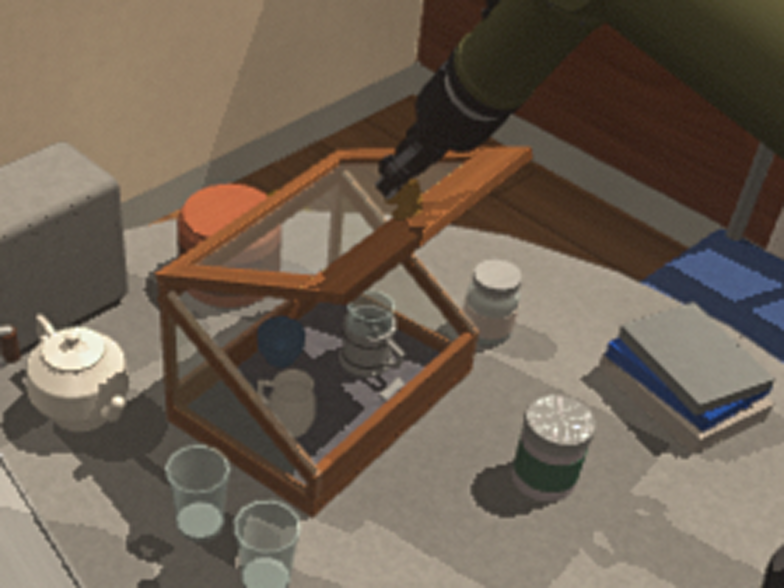

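play_rows(series=[[[0.037,0.001,-0.014,0],[0.074,0.001,-0.024,0],[0.113,0.001,-0.03,0],[0.136,0.001,-0.032,0],[0.136,0.001,-0.032,0],[0.136,0.001,-0.032,0]]])

```text
t: 14.4
tcp_pos: [0.6156, -0.2397, 0.3963]
orientation: [3.001, 0.178, 0.821]
contact_force: [-2.5, -3.0, -0.9]
gripper_width: 0.0105
grasp_force: 40.8
```

```bash
python3 st.py .525,-.252,.113; python3 shot.py l2.png scene,240,60,187,140,4.2
```

```text
t 14.4 q [0.074, -0.056, 0.366, 1.643, -0.234, 1.076, -0.946] p [0.6156, -0.2397, 0.3963] F [-2.5, -3.0, -0.9] w 0.0105 40.8
[[0.855, 0.103, 0.509], [0.117, -0.993, 0.005], [0.506, 0.055, -0.861]]
.525,-.252,.113 -> units [-0.37, -0.021, 0.33]
```

View pics/l2.png

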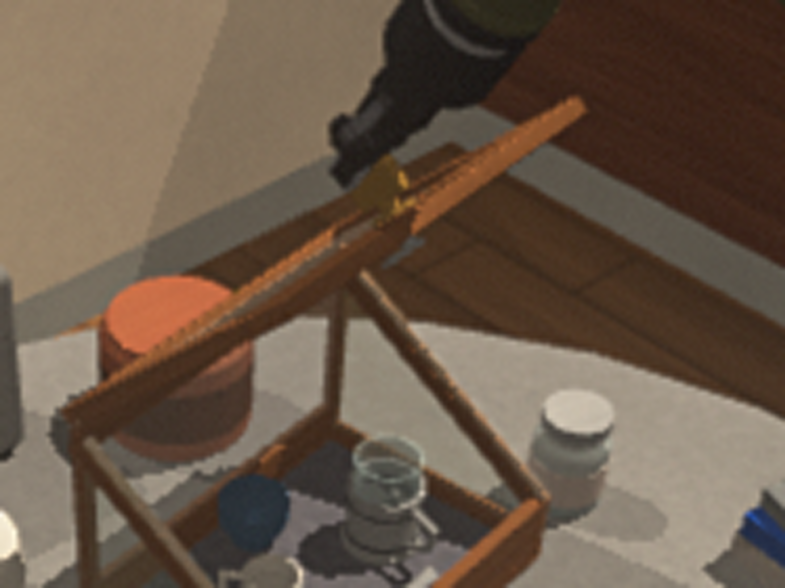

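play_rows(series=[[[0,0,0,0],[0,0,0,0],[0,0,0,0],[0,0,-0.06,0],[0,0,-0.13,0],[0,0,-0.2,0],[-0.06,0.01,-0.24,0],[-0.13,0.02,-0.27,0],[-0.2,0.03,-0.29,0],[-0.253,0.036,-0.29,0],[-0.253,0.036,-0.29,0]]], grip=45)

```text
t: 15.55
tcp_pos: [0.4266, -0.2724, 0.4873]
orientation: [2.999, 0.189, 0.819]
contact_force: [-1.3, 0.6, 0.1]
gripper_width: 0.0385
grasp_force: 0.0
```

play_rows(series=[[[-0.01,0.015,0.06,0],[-0.015,0.03,0.13,0],[-0.02,0.045,0.2,0],[-0.031,0.055,0.26,0],[-0.031,0.055,0.289,0],[-0.031,0.055,0.289,0]]], grip=100)

```text
t: 16.15
tcp_pos: [0.5018, -0.3055, 0.3256]
orientation: [3.007, 0.187, 0.811]
contact_force: [0.2, 0.5, 0.5]
gripper_width: 0.0852
grasp_force: 0.0
```

```bash
python3 st.py .6277,-.313,.0556; python3 shot.py g1.png wrist,0,0,560,420,1.4; python3 - <<'E'
from bench import vision;import cv2
cv2.imwrite('pics/s2.png',cv2.resize(vision.snapshot('scene')['color'][60:200,240:427,::-1],None,fx=4.2,fy=4.2,interpolation=2))
E
```

```text
t 16.15 q [0.652, -0.136, 0.05, 1.855, -0.387, 1.046, -0.612] p [0.5018, -0.3055, 0.3256] F [0.2, 0.5, 0.5] w 0.0852 0.0
[[0.858, 0.11, 0.502], [0.121, -0.993, 0.01], [0.5, 0.052, -0.865]]
.6277,-.313,.0556 -> units [-0.047, 0.012, 0.494]
325.9102033901015 277.5173038448053 208.797908751226 [[0.1104, -0.9925, 0.053], [-0.9721, -0.119, -0.2024], [0.2072, -0.0292, -0.9779]] [-0.3764, 0.5494, 0.3676]
```

View pics/g1.png

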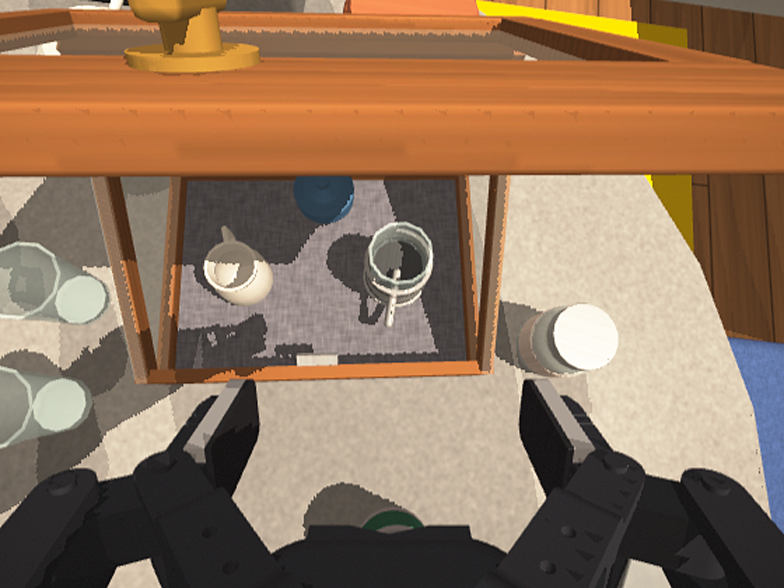

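```bash
python3 - <<'E'
from h import *
C['wrist']=(325.9102,277.5173,208.7979,[[0.1104,-0.9925,0.053],[-0.9721,-0.119,-0.2024],[0.2072,-0.0292,-0.9779]],[-0.3764,0.5494,0.3676])
u=lambda x,y:np.array([x/1.4,y/1.4])
print('rim',ray('wrist',u(400,252),.104),'bead',ray('wrist',u(398.5,272),.074),'handle top end',ray('wrist',u(389,325),.03))
for P in((.618,-.313,.104),):print(proj('wrist',np.array(P))*1.4)
print('handle tip top',ray('top',A(432,410),.05))
E
```

```text
rim [ 0.61878112 -0.31506689  0.104     ] bead [ 0.60833718 -0.31709638  0.074     ] handle top end [ 0.56336929 -0.31545552  0.03      ]
[397.57041037 252.51730879]
handle tip top [ 0.56825039 -0.31555237  0.05      ]
```

play_rows(series=[[[-0.02,0.007,0.03,0],[-0.047,0.014,0.09,0],[-0.047,0.014,0.16,0],[-0.047,0.014,0.23,0],[-0.047,0.014,0.3,0],[-0.047,0.014,0.37,0],[-0.047,0.014,0.43,0],[-0.047,0.014,0.47,0],[-0.047,0.014,0.494,0],[-0.047,0.014,0.494,0],[-0.047,0.014,0.494,0]]])

```text
t: 17.35
tcp_pos: [0.6291, -0.3161, 0.061]
orientation: [3.002, 0.188, 0.818]
contact_force: [0.5, 4.2, -1.2]
gripper_width: 0.0854
grasp_force: 0.0
```

```bash
python3 st.py .6275,-.3143,.0556; python3 - <<'E'
from bench import vision;import numpy as np
d=vision.snapshot('wrist');print(np.round(d['R'],4).tolist(),np.round(d['t'],4).tolist())
import cv2;cv2.imwrite('pics/g2.png',cv2.resize(d['color'][:,:,::-1],None,fx=1.2,fy=1.2))
E
```

```text
t 17.35 q [0.59, 0.324, -0.021, 1.924, -0.591, 0.515, -0.41] p [0.6291, -0.3161, 0.061] F [0.5, 4.2, -1.2] w 0.0854 0.0
[[0.855, 0.11, 0.507], [0.123, -0.992, 0.008], [0.504, 0.055, -0.862]]
.6275,-.3143,.0556 -> units [-0.006, -0.004, 0.006]
[[0.1102, -0.9923, 0.0562], [-0.971, -0.1196, -0.2068], [0.2119, -0.0318, -0.9768]] [-0.3869, 0.6177, 0.0783]
```

View pics/g2.png

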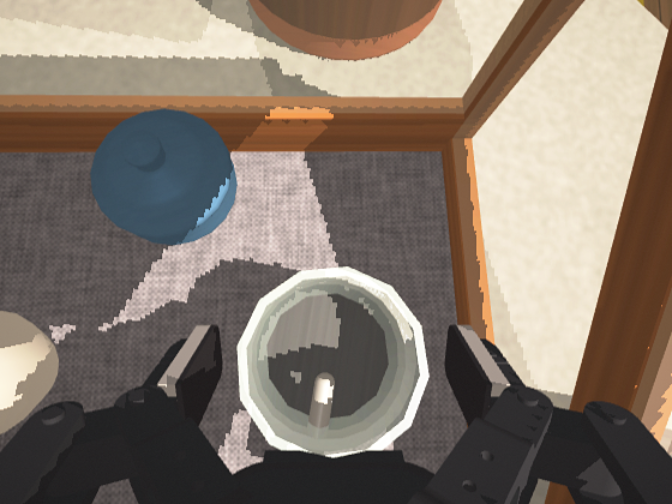

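play_rows(series=[[[-0.008,-0.002,0.006,0],[-0.015,-0.003,0.012,0],[-0.015,-0.003,0.012,0],[-0.015,-0.003,0.012,0]]])

```text
t: 17.8
tcp_pos: [0.6239, -0.3169, 0.0493]
orientation: [3.001, 0.184, 0.816]
contact_force: [-1.8, 3.7, 0.3]
gripper_width: 0.0852
grasp_force: 0.0
```

play_rows(series=[[[0,0,0,0],[0,0,0,0],[0,0,0,0],[0,0,0,0],[0,0,0,0]]], grip=0, force=45)

```text
t: 18.3
tcp_pos: [0.6248, -0.3175, 0.0504]
orientation: [2.999, 0.184, 0.818]
contact_force: [-3.2, 1.1, 5.4]
gripper_width: 0.0608
grasp_force: 49.3
```

```bash
python3 st.py .6235,-.3145,.048
```

```text
t 18.3 q [0.603, 0.333, -0.03, 1.938, -0.611, 0.493, -0.382] p [0.6248, -0.3175, 0.0504] F [-3.2, 1.1, 5.4] w 0.0608 49.3
[[0.855, 0.107, 0.508], [0.121, -0.993, 0.005], [0.504, 0.058, -0.862]]
.6235,-.3145,.048 -> units [-0.003, -0.005, 0.002]
```

play_rows(series=[[[0.008,0.001,-0.014,0],[0.017,0.002,-0.029,0],[0.017,0.002,-0.06,0],[0.017,0.002,-0.11,0],[0.017,0.002,-0.17,0],[0.017,0.002,-0.23,0],[0.017,0.002,-0.29,0],[0.017,0.002,-0.35,0],[0.017,0.002,-0.41,0],[0.017,0.002,-0.46,0],[0.017,0.002,-0.5,0],[0.017,0.002,-0.5,0]]])

```text
t: 19.5
tcp_pos: [0.4807, -0.3205, 0.3177]
orientation: [2.993, 0.183, 0.822]
contact_force: [0.7, -0.5, -4.1]
gripper_width: 0.0605
grasp_force: 49.7
```

```bash
python3 st.py .45,-.1,.32 .45,.26,.2 .6,.264,.05; python3 shot.py c1.png scene,0,0,560,420,1.4
```

```text
t 19.5 q [0.66, -0.155, 0.092, 1.89, -0.402, 1.035, -0.553] p [0.4807, -0.3205, 0.3177] F [0.7, -0.5, -4.1] w 0.0605 49.7
[[0.853, 0.105, 0.511], [0.122, -0.993, 0.0], [0.507, 0.062, -0.86]]
.45,-.1,.32 -> units [0.003, -0.37, -0.029]
.45,.26,.2 -> units [-0.025, -0.978, 0.143]
.6,.264,.05 -> units [0.062, -0.974, 0.485]
```

View pics/c1.png

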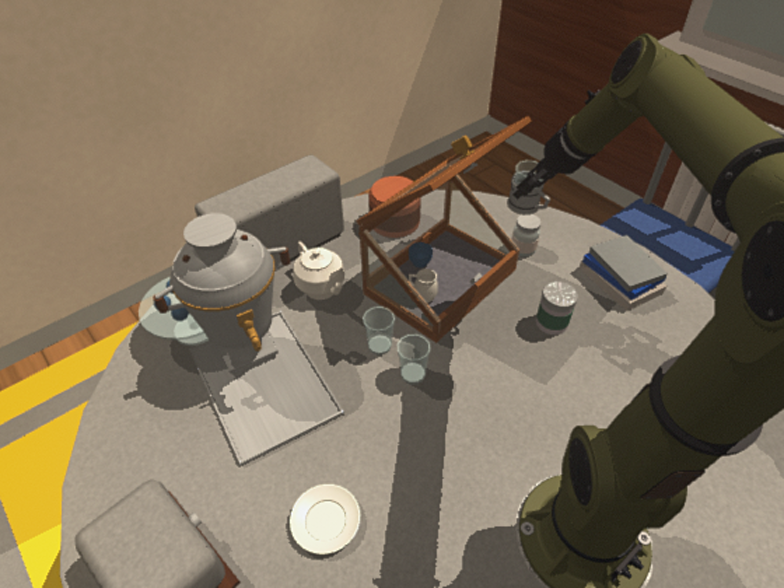

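```bash
python3 st.py .46,-.30,.25 .465,-.26,.21 .485,-.215,.2 .505,-.17,.2 .52,-.125,.2 .535,-.08,.2 .54,-.035,.2 .54,.01,.2 .54,.055,.2 .535,.1,.2 .525,.145,.2 .505,.19,.19
```

```text
t 19.55 q [0.66, -0.152, 0.091, 1.892, -0.402, 1.034, -0.553] p [0.4809, -0.3193, 0.3151] F [0.4, -0.1, -3.9] w 0.0604 49.7
[[0.855, 0.106, 0.508], [0.122, -0.993, 0.003], [0.505, 0.059, -0.861]]
.46,-.30,.25 -> units [-0.081, -0.042, 0.076]
.465,-.26,.21 -> units [-0.099, -0.111, 0.138]
.485,-.215,.2 -> units [-0.07, -0.183, 0.169]
.505,-.17,.2 -> units [-0.032, -0.254, 0.186]
.52,-.125,.2 -> units [-0.002, -0.326, 0.199]
.535,-.08,.2 -> units [0.029, -0.398, 0.212]
.54,-.035,.2 -> units [0.045, -0.471, 0.217]
.54,.01,.2 -> units [0.054, -0.546, 0.217]
.54,.055,.2 -> units [0.063, -0.62, 0.217]
.535,.1,.2 -> units [0.065, -0.696, 0.213]
.525,.145,.2 -> units [0.06, -0.772, 0.205]
.505,.19,.19 -> units [0.032, -0.851, 0.202]
```

play_rows(series=[[[-0.04,-0.02,0.04,0],[-0.08,-0.042,0.076,0],[-0.09,-0.075,0.108,0],[-0.1,-0.11,0.138,0],[-0.085,-0.15,0.154,0],[-0.07,-0.183,0.169,0],[-0.05,-0.22,0.178,0],[-0.032,-0.254,0.186,0],[-0.018,-0.29,0.192,0],[-0.002,-0.326,0.199,0],[0.012,-0.36,0.206,0],[0.029,-0.398,0.212,0]]])

```text
t: 20.75
tcp_pos: [0.5338, -0.0767, 0.1961]
orientation: [3.004, 0.186, 0.811]
contact_force: [0.4, -0.6, -3.9]
gripper_width: 0.0608
grasp_force: 49.7
```

```bash
python3 st.py  .54,-.035,.2 .54,.01,.2 .54,.055,.2 .535,.1,.2 .525,.145,.2 .505,.19,.19 .49,.23,.16 .48,.262,.12
```

```text
t 20.75 q [0.533, -0.244, -0.335, 2.197, -0.291, 0.674, -1.08] p [0.5338, -0.0767, 0.1961] F [0.4, -0.6, -3.9] w 0.0608 49.7
[[0.857, 0.109, 0.503], [0.121, -0.993, 0.008], [0.5, 0.055, -0.864]]
.54,-.035,.2 -> units [0.021, -0.067, 0.0]
.54,.01,.2 -> units [0.03, -0.142, 0.001]
.54,.055,.2 -> units [0.039, -0.216, 0.001]
.535,.1,.2 -> units [0.041, -0.292, -0.002]
.525,.145,.2 -> units [0.036, -0.368, -0.01]
.505,.19,.19 -> units [0.008, -0.447, -0.012]
.49,.23,.16 -> units [-0.031, -0.519, 0.019]
.48,.262,.12 -> units [-0.072, -0.577, 0.069]
```

play_rows(series=[[[0.021,-0.067,0,0],[0.03,-0.142,0,0],[0.039,-0.216,0,0],[0.041,-0.292,-0.002,0],[0.036,-0.368,-0.01,0],[0.008,-0.447,-0.012,0],[-0.012,-0.485,0.005,0],[-0.031,-0.519,0.019,0],[-0.05,-0.55,0.045,0],[-0.072,-0.577,0.069,0],[-0.072,-0.577,0.069,0],[-0.072,-0.577,0.069,0]]])

```text
t: 21.95
tcp_pos: [0.4803, 0.2601, 0.1204]
orientation: [3.003, 0.187, 0.812]
contact_force: [0.8, -1.0, -3.8]
gripper_width: 0.0608
grasp_force: 51.0
```

```bash
python3 st.py  .48,.262,.12 .5,.263,.075 .54,.263,.065 .601,.2635,.062 .601,.2635,.045
```

```text
t 21.95 q [0.629, -0.141, -1.318, 2.196, 0.352, 0.597, -2.415] p [0.4803, 0.2601, 0.1204] F [0.8, -1.0, -3.8] w 0.0608 51.0
[[0.857, 0.109, 0.504], [0.122, -0.992, 0.007], [0.5, 0.056, -0.864]]
.48,.262,.12 -> units [-0.0, -0.003, 0.0]
.5,.263,.075 -> units [-0.009, -0.005, 0.082]
.54,.263,.065 -> units [0.04, 0.001, 0.13]
.601,.2635,.062 -> units [0.124, 0.011, 0.185]
.601,.2635,.045 -> units [0.11, 0.009, 0.21]
```

play_rows(series=[[[0,-0.003,0.04,0],[-0.009,-0.005,0.082,0],[0.01,-0.003,0.1,0],[0.04,0.001,0.13,0],[0.04,0.001,0.13,0],[0.04,0.001,0.13,0]]])

```text
t: 22.55
tcp_pos: [0.5289, 0.2622, 0.0781]
orientation: [3.024, 0.17, 0.81]
contact_force: [1.0, 0.3, -3.4]
gripper_width: 0.0605
grasp_force: 51.0
```

```bash
python3 st.py .601,.2635,.062 .601,.2635,.045; python3 - <<'E'
from bench import vision;import cv2,numpy as np
# compare glass position: silent save only
for n in('scene','top'):cv2.imwrite(f'pics/x_{n}.png',vision.snapshot(n)['color'][:,:,::-1])
E
```

```text
t 22.55 q [-0.373, 0.089, -0.326, 2.173, 0.673, 0.555, -2.672] p [0.5289, 0.2622, 0.0781] F [1.0, 0.3, -3.4] w 0.0605 51.0
[[0.861, 0.103, 0.499], [0.107, -0.994, 0.022], [0.498, 0.035, -0.867]]
.601,.2635,.062 -> units [0.09, 0.009, 0.083]
.601,.2635,.045 -> units [0.076, 0.008, 0.108]
```

play_rows(series=[[[0.01,0,0.01,-0.02],[0.03,0.001,0.03,-0.035],[0.05,0.003,0.047,-0.035],[0.07,0.004,0.065,-0.035],[0.09,0.005,0.083,-0.035],[0.09,0.005,0.083,-0.035],[0.09,0.005,0.083,-0.035]]])

```text
t: 23.35
tcp_pos: [0.5987, 0.2672, 0.0622]
orientation: [3.006, 0.254, 0.804]
contact_force: [-0.8, -0.9, -3.3]
gripper_width: 0.0608
grasp_force: 50.9
```

```bash
python3 st.py .601,.266,.062 .601,.266,.045
```

```text
t 23.35 q [-0.326, 0.234, -0.304, 2.047, 0.719, 0.527, -2.577] p [0.5987, 0.2672, 0.0622] F [-0.8, -0.9, -3.3] w 0.0608 50.9
[[0.854, 0.152, 0.498], [0.162, -0.987, 0.023], [0.495, 0.061, -0.867]]
.601,.266,.062 -> units [0.003, 0.003, 0.002]
.601,.266,.045 -> units [-0.011, 0.001, 0.027]
```

play_rows(series=[[[-0.004,0.002,0.008,0],[-0.007,0.005,0.015,0],[-0.011,0.005,0.022,0],[-0.014,0.005,0.028,0],[-0.014,0.005,0.028,0],[-0.014,0.005,0.028,0]]])

```text
t: 23.95
tcp_pos: [0.6003, 0.2645, 0.0434]
orientation: [3.005, 0.259, 0.805]
contact_force: [0.4, 0.7, -3.8]
gripper_width: 0.0604
grasp_force: 51.0
```

```bash
python3 st.py .601,.2635,.0425
```

```text
t 23.95 q [-0.352, 0.262, -0.271, 2.059, 0.765, 0.492, -2.621] p [0.6003, 0.2645, 0.0434] F [0.4, 0.7, -3.8] w 0.0604 51.0
[[0.853, 0.154, 0.498], [0.165, -0.986, 0.024], [0.495, 0.062, -0.867]]
.601,.2635,.0425 -> units [-0.0, 0.002, 0.002]
```

play_rows(series=[[[-0.0008,0.001,0.0015,0],[-0.0016,0.001,0.003,0],[-0.0016,0.001,0.003,0]]])

```text
t: 24.25
tcp_pos: [0.6012, 0.264, 0.0426]
orientation: [3.005, 0.258, 0.808]
contact_force: [-1.0, 0.2, 0.6]
gripper_width: 0.0605
grasp_force: 51.7
```

play_rows(series=[[[-0.0012,0,0.0022,0],[-0.0012,0,0.0022,0]]])

```text
t: 24.45
tcp_pos: [0.6018, 0.2642, 0.0427]
orientation: [3.004, 0.258, 0.811]
contact_force: [-9.6, -4.1, 11.3]
gripper_width: 0.0607
grasp_force: 53.3
```

play_rows(series=[[[0.0008,0,-0.0015,0],[0.0008,0,-0.0015,0]]])

```text
t: 24.65
tcp_pos: [0.6015, 0.2641, 0.0426]
orientation: [3.005, 0.258, 0.809]
contact_force: [-5.3, -2.0, 7.3]
gripper_width: 0.061
grasp_force: 52.6
```

play_rows(series=[[[0,0,0,0],[0,0,0,0],[0,0,0,0],[0,0,0,0],[0,0,0,0]]], grip=100)

```text
t: 25.15
tcp_pos: [0.6007, 0.2634, 0.0409]
orientation: [3.005, 0.258, 0.805]
contact_force: [0.5, 0.2, -0.1]
gripper_width: 0.0851
grasp_force: 0.0
```

```bash
python3 st.py .4,.26,.3; python3 - <<'E'
from bench import vision;import cv2,numpy as np
d=vision.snapshot('wrist');cv2.imwrite('pics/w_end.png',d['color'][:,:,::-1]);print(np.round(d['R'],4).tolist(),np.round(d['t'],4).tolist())
R,t=np.array(d['R']),np.array(d['t'])
for X in((.594,.264,.096),(.594,.264,.165),(.594+.029,.264,.096),(.594-.029,.264,.096),(.594,.293,.096),(.594,.235,.096)):
    c=R@X+t;print(X,(d['fx']*c[0]/c[2]+d['cx']).round(1),(d['fy']*c[1]/c[2]+d['cy']).round(1))
E
```

```text
t 25.15 q [-0.356, 0.265, -0.264, 2.061, 0.77, 0.486, -2.626] p [0.6007, 0.2634, 0.0409] F [0.5, 0.2, -0.1] w 0.0851 0.0
[[0.853, 0.154, 0.498], [0.164, -0.986, 0.023], [0.495, 0.062, -0.867]]
.4,.26,.3 -> units [-0.073, -0.019, -0.541]
[[0.1543, -0.986, 0.0625], [-0.9666, -0.1637, -0.197], [0.2045, -0.0301, -0.9784]] [0.164, 0.6639, 0.0872]
(0.594, 0.264, 0.096) 281.6 292.9
(0.594, 0.264, 0.165) 324.5 324.5
(0.623, 0.264, 0.096) 294.4 207.4
(0.565, 0.264, 0.096) 267.4 388.4
(0.594, 0.293, 0.096) 193.7 278.9
(0.594, 0.235, 0.096) 368.1 306.5
```

play_rows(series=[[[0,0,-0.02,0],[0,0,-0.05,0],[0,0,-0.09,0],[0,0,-0.14,0],[0,0,-0.2,0],[0,0,-0.26,0],[0,0,-0.32,0],[0,0,-0.38,0],[0,0,-0.42,0],[0,0,-0.42,0]]])

```text
t: 26.2
tcp_pos: [0.4749, 0.2595, 0.2647]
orientation: [3.005, 0.26, 0.818]
contact_force: [0.1, 0.6, -0.1]
gripper_width: 0.085
grasp_force: 0.0
```

```bash
python3 st.py; python3 - <<'E'
from bench import vision;import cv2,numpy as np
from h import *
# glass rim check: diff top image against the picture before placing (shadow/arm aside), and edge circle in wrist view
d=vision.snapshot('wrist');im=d['color'];cv2.imwrite('pics/w_end2.png',im[:,:,::-1])
C['wrist']=(d['fx'],d['cx'],d['cy'],d['R'],d['t'])
f=lambda X:proj('wrist',np.array(X)).round(1).tolist()
print('rim pred',f((.594,.264,.096)),'spout',f((.594,.264,.165)),'foot',f((.594,.264,.006)))
g=cv2.cvtColor(im,cv2.COLOR_RGB2GRAY)
rp=np.array(f((.594,.264,.096)));rad=np.linalg.norm(np.array(f((.594,.293,.096)))-rp);print('rad',rad)
c=cv2.HoughCircles(cv2.GaussianBlur(cv2.resize(g,None,fx=2,fy=2,interpolation=2),(3,3),0),cv2.HOUGH_GRADIENT,1,20,param1=100,param2=18,minRadius=int(rad*1.6),maxRadius=int(rad*2.6))
if c is not None:
  for k in c[0]:
    if np.linalg.norm(k[:2]/2-rp)<60:print((k/2).round(1),ray('wrist',k[:2]/2,.096).round(4))
E
```

```text
t 26.2 q [-0.345, -0.244, -0.363, 2.055, 0.293, 0.908, -2.248] p [0.4749, 0.2595, 0.2647] F [0.1, 0.6, -0.1] w 0.085 0.0
[[0.849, 0.156, 0.505], [0.164, -0.986, 0.028], [0.502, 0.059, -0.863]]
rim pred [280.9, 163.4] spout [286.4, 136.4] foot [276.2, 186.1]
rad 26.99481431682756
[280.8 168.2  28.6] [0.5885 0.2633 0.096 ]
[277.8 181.2  24.8] [0.5736 0.2642 0.096 ]
[279.8 158.2  27. ] [0.5996 0.2661 0.096 ]
[271.8 173.2  34.2] [0.5813 0.2719 0.096 ]
[289.2 162.2  30.8] [0.5969 0.2552 0.096 ]
```

```bash
python3 - <<'E'
import cv2,numpy as np
im=cv2.imread('pics/w_end2.png');h=cv2.cvtColor(im,cv2.COLOR_BGR2HSV)
m=((h[...,0]>12)&(h[...,0]<28)&(h[...,1]>120)&(h[...,2]>70));sub=m[60:175,240:340]
for r in range(0,115,4):
    x=np.where(sub[r])[0]
    if len(x):print(60+r,240+x.min(),240+x.max(),len(x))
E
```

```text
60 288 329 42
64 293 328 36
68 292 326 35
72 292 325 34
76 292 320 28
80 292 317 26
84 292 315 24
88 291 313 19
92 289 311 23
96 288 309 22
100 287 307 21
104 285 305 21
108 284 304 21
112 282 302 20
116 282 301 20
120 281 299 19
124 280 298 19
128 280 297 18
132 280 296 17
136 282 294 13
140 285 289 5
```

```bash
python3 -c "
from bench import finish_job
print(finish_job())"
```

```text
the job is handed in; nothing more can be done
None
```

I handed the job in at about 26 s: the latch is turned, the lid stands open at about 1.3 of 1.4 rad, and the tea glass is on the samovar's tray within about 5 mm of under the spout, upright as far as I could check. The one risk is that three joint readings went 0.002–0.003 rad past their stated ranges while I was tilting the tool (joint 6 at 2.052, joint 3 at 1.242, joint 4 at 0.057), which could count against it if judged strictly.

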